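# Stop the shaker and lift out the vial carrier

## Robot

A 6-joint arm with a two-finger parallel gripper is mounted at the origin on the work surface. World frame = base frame: x ahead of the robot, y to its left, z up, the work surface at z = 0. Lengths are in m, angles in rad, forces in N, time in s.
With the tool pointing down it reaches from about 0.275 to 1 m from the base axis. Payload 8.4 kg.
Tool frame: the origin (TCP) lies at the very end of the fingers, on their centre line; the grasp point (between the pads) lies 19 mm behind it; y points along the fingers, x is the direction in which the jaws open and shut, and the axes are right-handed (so a half turn about y gives the same grasp; the last joint's range is limited). The gripper opens to 85 mm and grips with 20 to 120 N. Pads are 22 mm wide; open, the fingers measure 114 mm over their backs; the gripper's body (76 mm by 85 mm) begins 54 mm behind the grasp point. The pads swing forward as they close: fully open they stand 13 mm farther back than shut.
Start: joints at [-1.294, 0.353, 1.633, -0, 1.155, -0.002], TCP at [0.172, -0.601, 0.201] pointing down, gripper open.
Joint ranges: [-2.63, 2.63], [-0.92, 2.1], [0.06, 2.66], [-1.3, 4.44], [0, 2.69], [-3.02, 3.02]. Speed limits (rad/s): [2.22, 2.22, 2.79, 3.14, 3.14, 3.14].

## Interface

Orientations are given as a rotation vector (axis times angle).
In Python, from bench import arm gives the robot as it stands.
- The arm moves only by the tool apply_moves, never from a script. Its argument "increments" is a list of rows, each an object of numbers: "ax", "ay", "az": the turn, a rotation vector about the world's x, y, z in rad; "x", "y", "z": the shift along the world's x, y, z in mm; "fingers": the finger opening in mm, from 0 to 85.4. A call has 1 to 8 rows; each row is the pose to reach, as a shift and turn from the pose commanded when the call began; what a row does not reach only later rows make up. A row lasts 1/10 s, in which the tool goes at most 50 mm and 8.59 degrees, less where a joint would pass 70% of its speed; a pose out of reach is approached as far as the arm can. A call with a gripper value outside its range is refused whole. The fingers move at their own pace and stop on an object; the grip force is fixed at half the most. Time passes only in rows, so rows that repeat a pose let the fingers close. It gives the time, the measured TCP pose, the force and the opening at its end, in the units of the state.
- arm.read_state(): the state, without advancing time (a new reading comes with each control period).
- arm.read_camera(name): name is "side" or "top" or "wrist"; returns a dict with "pixels" (384x512x3 uint8, red, green, blue), "depth" (384x512 float32, m along the optical axis (not along the pixel's ray), 0 where there is no reading), "fov_y" (degrees; the focal length in pixels is half the picture's height over the tangent of half this angle, whatever the lens; pixels are square), "cx", "cy" (the principal point, pixels), "extrinsics" (4x4, takes a point from world to camera coordinates); the wrist camera has in their place "T_tool_cam" (4x4, takes a point from camera to tool coordinates, whose origin is the TCP and whose axes are the tool frame's). Camera axes: x right, y down, z forward; pixel columns grow to the right and rows downward; lengths in m; the calibration is good to about 2 mm. A picture is of the moment at which its call begins: read the wrist's pose just before it.
- arm.hand_in(): hands the job in, once; it reports no verdict.
The state is a dict: "clock": time; "q": joint angles; "qd": joint speeds; "joint_efforts": joint torques, N m; "position": TCP position; "orientation": TCP orientation; "ft_force": force on the tool from outside, world axes, zero at the start; "torque": the same for the moment, N m; "grip_width": opening from 0.0 (shut) to 1.0 (fully open).
Only numpy, scipy, OpenCV 4.12 (cv2) and the standard library are available. Lean on these libraries where they do the work, as an engineer would, in place of code of your own. Each camera call takes 0.05 s, during which the arm holds its last target. There are 200 camera calls.

## Task

Switch the shaker off first by turning its speed knob fully anticlockwise to the end stop, then take the vial carrier by its handle and lift it about 10 cm straight up off the shaker's platform. Finish while still holding it there in the gripper, still and level above the platform, with the knob still off and all four vials in their pockets. Do not tip the carrier on the way, and leave the bottle, the beaker and the tip box where they stand.

Things in the scene. Friction and masses are not known exactly. Their poses are not given: they have to be found in the camera images.
- shaker: Laboratory orbital shaker, fixed to the bench and not moving: white housing 240 mm (its x) by 400 mm (its y), 75 mm tall; origin at the centre of its underside, z up, its front faces -x (towards the robot, give or take its yaw). The part at its -y end is the flat control deck with the knob, top at 75 mm; towards +y lies the platform.
- platform (a point): Centre of the top of the shaker's square black rubber platform, 220 mm by 220 mm, its top 95 mm above the bench; axes as the shaker's.
- knob_grip (a point): Black speed knob on the control deck, axis vertical, 210 mm from the platform's centre: a skirt 54 mm in diameter up to 9 mm above the deck, and on it an upright grip bar 50 mm long, 14 mm thick, from 9 to 38 mm above the deck. This point is on the axis, 30 mm above the deck (105 mm above the bench). It turns with the knob: its x runs along the bar, y across it, z up; a white line on top marks the bar's -x half.
- speed_knob (a joint): Angle of the speed knob in rad: 0 is off, the anticlockwise end stop, where the white line points to the shaker's front (-x); it grows clockwise seen from above, up to 4.5. It is stiff enough (about 0.04 N m) to stay where it is left.
- carrier: Grey plastic vial carrier standing loose on the platform: an open tray 118 mm (its x) by 80 mm (its y), 36 mm tall, 3 by 2 pockets of about 34 mm, bridged lengthwise by a bar handle on two end posts. About 220 g without vials. Origin at the centre of its underside, z up.
- carrier_handle (a point): Middle of the carrier's handle, 112 mm above the carrier's underside: a level bar 118 mm long along the carrier's x, 14 mm thick (y), 18 mm tall; below it is free space 40 mm high down to the vials' caps. Axes as the carrier's; the centre of mass of the loaded carrier lies below this point, off by up to 10 mm along x.
- vial0: Amber sample vial with a flat black cap, 28 mm in diameter, 58 mm tall, about 35 g (varies), standing loose in a pocket of the carrier (floor 4 mm above the carrier's underside); origin at the centre of its underside.
- vial1: Amber sample vial with a flat black cap, 28 mm in diameter, 58 mm tall, about 35 g (varies), standing loose in a pocket of the carrier (floor 4 mm above the carrier's underside); origin at the centre of its underside.
- vial2: Amber sample vial with a flat black cap, 28 mm in diameter, 58 mm tall, about 35 g (varies), standing loose in a pocket of the carrier (floor 4 mm above the carrier's underside); origin at the centre of its underside.
- vial3: Amber sample vial with a flat black cap, 28 mm in diameter, 58 mm tall, about 35 g (varies), standing loose in a pocket of the carrier (floor 4 mm above the carrier's underside); origin at the centre of its underside.
- reagent_bottle: Bystander: white reagent bottle with a red cap, 64 mm in diameter, 130 mm tall, on the bench to the shaker's left (+y); origin at the centre of its underside.
- beaker: Bystander: glass beaker, 70 mm in diameter, 85 mm tall, on the bench to the shaker's right (-y); origin at the centre of its underside.
- tip_box: Bystander: blue closed pipette-tip box 85 mm (x) by 120 mm (y), 55 mm tall, on the bench behind the shaker; origin at the centre of its underside.
Not all that is in view belongs to the job. Leave any orange or purple look-alike of the carrier alone.

How it is judged:
By the outcome, as a careful person would: the job done as asked, in the order asked, and still so for the second after the job is handed in, while the arm keeps its last pose, push and grip.
It also fails if it takes over 70 s, if anything falls off the work surface, if the arm or the gripper's body presses on something with over 40 N, if the wrist force passes 120 N, or if a joint passes its speed limit or range.

## Working session

There is one attempt and no reset: what is moved stays moved. The work goes in short steps, Python scripts to look and compute and a tool call to move; the robot and the scene stay as the last step left them, time stands still between calls to the robot, and variables do not carry over. Pictures are saved under pics/ and viewed, about 8 in all and at most 12, crops included, and the job is handed in when it is done.

Besides the shell and the picture viewer there is one more tool, called after "Call:" by a JSON object that holds its "api" and its "payload", one argument or row to a line. apply_moves: Moves the arm, as the interface text tells. Its arguments: {"type":"object","properties":{"increments":{"type":"array"}},"required":["increments"]}

```bash
ls; mkdir -p pics; cat > h.py <<'E'
import numpy as np, cv2
from scipy.spatial.transform import Rotation as R
from bench import arm
def cam(name):
    s=arm.read_state(); c=arm.read_camera(name)
    f=c['pixels'].shape[0]/2/np.tan(np.radians(c['fov_y'])/2)
    if 'extrinsics' in c: T=np.linalg.inv(c['extrinsics'])
    else:
        W=np.eye(4); W[:3,:3]=R.from_rotvec(s['orientation']).as_matrix(); W[:3,3]=s['position']
        T=W@c['T_tool_cam']
    return dict(img=c['pixels'],d=c['depth'],f=f,cx=c['cx'],cy=c['cy'],T=T)
def ray(c,u,v):
    r=np.array([(u-c['cx'])/c['f'],(v-c['cy'])/c['f'],1.])
    return c['T'][:3,3], c['T'][:3,:3]@r
def onplane(c,u,v,z):
    o,r=ray(c,u,v); return o+r*(z-o[2])/r[2]
def cloud(c):
    v,u=np.indices(c['d'].shape); d=c['d']
    P=np.stack([(u-c['cx'])/c['f']*d,(v-c['cy'])/c['f']*d,d],-1)
    return P@c['T'][:3,:3].T+c['T'][:3,3]
def save(c,n,crop=None,k=1):
    i=c['img'][:,:,::-1]
    if crop: u0,v0,u1,v1=crop; i=i[v0:v1,u0:u1]
    cv2.imwrite('pics/'+n,cv2.resize(i,None,fx=k,fy=k,interpolation=cv2.INTER_CUBIC))
E
python3 - <<'E'
from h import *
import pickle
print(arm.read_state())
t=cam('top'); s=cam('side'); pickle.dump((t,s),open('c.pkl','wb'))
save(t,'top0.png',k=1.5); save(s,'side0.png',k=1.5)
print(t['T'],s['T'],t['f'])
E
```

```text
pics
{'clock': 0.0, 'q': array([-1.29442122e+00,  3.53648624e-01,  1.63411749e+00,  6.21072963e-06,
        1.15518639e+00, -2.42515816e-03]), 'qd': array([-0.00055515, -0.00050741, -0.00142752, -0.00087253,  0.00036307,
       -0.00125725]), 'joint_efforts': array([ 5.16471318e-04, -6.05256057e+01, -3.42071307e+01, -1.66258228e-04,
        9.38387762e-03, -4.29976907e-07]), 'position': array([ 0.17185109, -0.60038591,  0.19986853]), 'orientation': array([-1.32743191,  1.00218143, -1.00038441]), 'ft_force': array([0.22089103, 0.027669  , 0.02488296]), 'torque': array([-0.01145605,  0.03210197,  0.06451404]), 'grip_width': 1.001180572255577}
[[-6.82453312e-04 -9.98061782e-01  6.22271134e-02  4.99061100e-01]
 [-9.99960275e-01  1.23413280e-03  8.82757619e-03  4.70564732e-02]
 [-8.88726294e-03 -6.22186170e-02 -9.98022976e-01  1.18336809e+00]
 [ 0.00000000e+00  0.00000000e+00  0.00000000e+00  1.00000000e+00]] [[ 0.85680115 -0.37744379  0.35132318  0.26721973]
 [-0.51563658 -0.63147347  0.5791029  -0.47956343]
 [ 0.00327248 -0.67733112 -0.73567102  0.81171381]
 [ 0.          0.          0.          1.        ]] 402.5349159246431
```

View pics/top0.png

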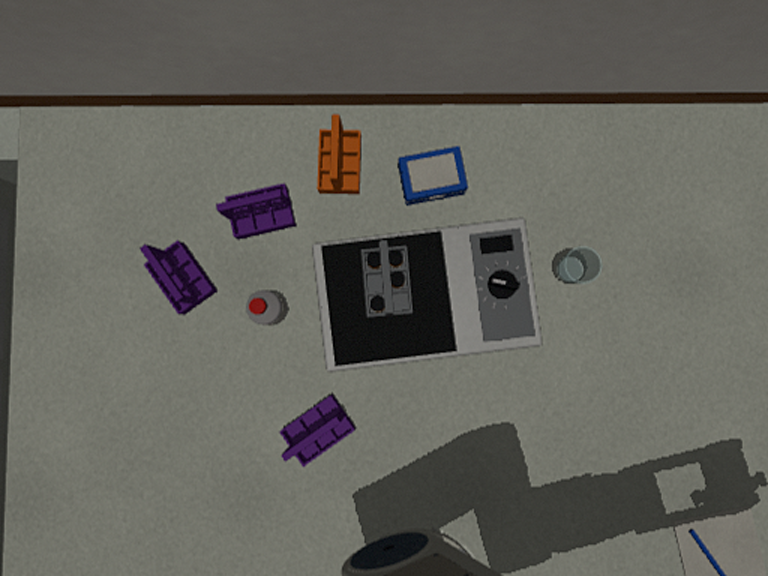

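View pics/side0.png

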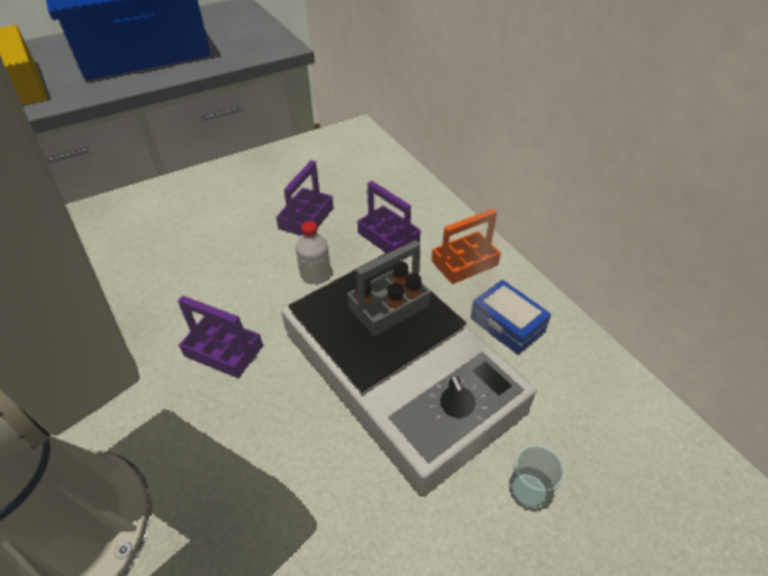

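The top picture shows the grey carrier on the black platform at about (258,187) native px. The knob is at (335,190), with its white line pointing left (+y). Five or so carrier-shaped things are visible:
- Grey, (258,187).
- Orange, (227,103).
- Purple, (172,140), (120,183) and (212,287).

Only the grey one, with vials and standing on the platform, fits the description. I'll confirm that in a crop and measure.

```bash
python3 - <<'E'
from h import *
import pickle
t,s=pickle.load(open('c.pkl','rb'))
a=t['img'][135:255,195:375,::-1]; b=s['img'][150:330,180:360,::-1]
a=cv2.resize(a,(600,400),interpolation=cv2.INTER_CUBIC);b=cv2.resize(b,(400,400),interpolation=cv2.INTER_CUBIC)
cv2.imwrite('pics/crop.png',cv2.resize(np.hstack([a,b]),(800,320)))
for n,c in (('top',t),('side',s)):
    P=cloud(c); hsv=cv2.cvtColor(c['img'],cv2.COLOR_RGB2HSV)
    near=lambda p,r:np.hypot(P[...,0]-p[0],P[...,1]-p[1])<r
    def fit(m,l):
        if m.sum()<4: print(n,l,m.sum());return
        Q=P[m]; (cx,cy),wh,an=cv2.minAreaRect((Q[:,:2]*1000).astype(np.float32))
        w,v=np.linalg.eigh(np.cov(Q[:,:2].T)); 
        print(n,l,m.sum(),'c',round(cx),round(cy),'wh',np.round(wh),round(an,1),'z',np.percentile(Q[:,2],[5,50,95]).round(4),'axis',np.degrees(np.arctan2(*v[::-1,1])).round(1))
    K=onplane(t,335,190,.113); C=onplane(t,258,187,.207)
    if n=='top': print(K,C)
    fit(near(C,.12)&(P[...,2]>.19)&(P[...,2]<.24),'handle')
    fit(near(K,.05)&(P[...,2]>.098)&(P[...,2]<.13),'knobbar')
    fit(near(K,.03)&(P[...,2]>.1)&(hsv[...,2]>150),'line')
    fit(near(C,.25)&(P[...,2]>.06)&(P[...,2]<.12),'shaker')
    fit(near(C,.25)&(P[...,2]>.085)&(P[...,2]<.102)&(hsv[...,2]<50)&~near(K,.06),'platform')
E
```

```text
[ 0.5813473  -0.14765902  0.113     ] [0.58169881 0.0564364  0.207     ]
top handle 283 c 589 58 wh [117.  14.] 5.0 z [0.2134 0.2158 0.2186] axis -175.0
top knobbar 114 c 587 -152 wh [50. 14.] 77.7 z [0.1025 0.1121 0.1157] axis 77.7
top line 2
top shaker 10992 c 611 67 wh [437. 496.] 21.8 z [0.0723 0.0921 0.0992] axis 98.2
top platform 4994 c 581 71 wh [419. 261.] 14.7 z [0.0916 0.095  0.0983] axis 95.6
side handle 420 c 586 58 wh [118.  16.] 5.0 z [0.1979 0.2153 0.2189] axis -175.5
side knobbar 177 c 585 -152 wh [52. 14.] 77.5 z [0.1008 0.1134 0.1162] axis 78.5
side line 14 c 588 -141 wh [20.  3.] 73.4 z [0.1135 0.1151 0.1171] axis 73.9
side shaker 10584 c 611 66 wh [437. 496.] 21.0 z [0.0742 0.0795 0.107 ] axis 105.5
side platform 3756 c 559 54 wh [218. 217.] 6.8 z [0.0942 0.0967 0.0988] axis 133.2
```

View pics/crop.png

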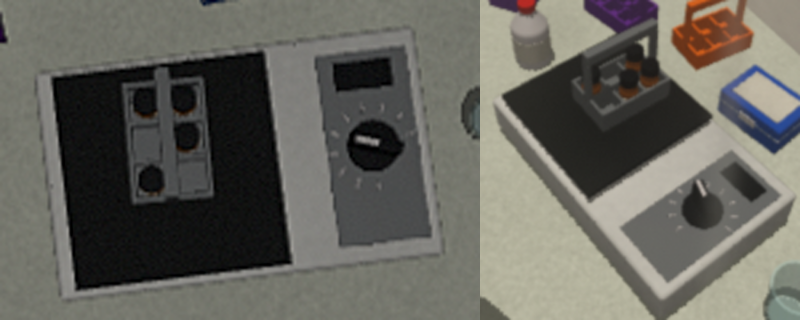

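The crop confirms that the grey carrier, with four black-capped vials, stands on the platform. It also shows the knob's white line at heading about 78° (+y). The shaker's yaw is about 7°, so off is about +109° anticlockwise from here. Next I'll work out the tool heading.

```bash
python3 - <<'E'
from h import *
s=arm.read_state(); M=R.from_rotvec(s['orientation']).as_matrix(); print(M.round(3)); print(np.degrees(np.arctan2(M[1,0],M[0,0])), np.degrees(s['q']).round(1))
c=arm.read_camera('wrist'); print(c['T_tool_cam'].round(3))
print(((np.array([.586,-.152,.2])-s['position'])*1000).round(1))
E
```

```text
[[ 0.275 -0.     0.961]
 [-0.961  0.001  0.275]
 [-0.001 -1.     0.   ]]
-74.02479445154115 [-74.2  20.3  93.6   0.   66.2  -0.1]
[[ 1.    -0.    -0.001 -0.   ]
 [ 0.    -0.259  0.966 -0.173]
 [-0.001 -0.966 -0.259  0.065]
 [ 0.     0.     0.     1.   ]]
[4.141e+02 4.484e+02 1.000e-01]
```

Call:
{"api": "apply_moves", "payload": {
  "increments": [
    {"x":414,"y":448,"z":5,"az":1.083},
    {"x":414,"y":448,"z":5,"az":1.083},
    {"x":414,"y":448,"z":5,"az":1.083},
    {"x":414,"y":448,"z":5,"az":1.083},
    {"x":414,"y":448,"z":5,"az":1.083},
    {"x":414,"y":448,"z":5,"az":1.083},
    {"x":414,"y":448,"z":5,"az":1.083},
    {"x":414,"y":448,"z":5,"az":1.083}
  ]
}}

```text
invalid input at $.increments[0]: expected keys ax, ay, az, x, y, z, fingers
```

Call:
{"api": "apply_moves", "payload": {
  "increments": [
    {"ax":0,"ay":0,"az":1.083,"x":414,"y":448,"z":5,"fingers":85},
    {"ax":0,"ay":0,"az":1.083,"x":414,"y":448,"z":5,"fingers":85},
    {"ax":0,"ay":0,"az":1.083,"x":414,"y":448,"z":5,"fingers":85},
    {"ax":0,"ay":0,"az":1.083,"x":414,"y":448,"z":5,"fingers":85},
    {"ax":0,"ay":0,"az":1.083,"x":414,"y":448,"z":5,"fingers":85},
    {"ax":0,"ay":0,"az":1.083,"x":414,"y":448,"z":5,"fingers":85},
    {"ax":0,"ay":0,"az":1.083,"x":414,"y":448,"z":5,"fingers":85},
    {"ax":0,"ay":0,"az":1.083,"x":414,"y":448,"z":5,"fingers":85}
  ]
}}

```text
clock: 0.95
position: [0.4445, -0.3054, 0.2039]
orientation: [-1.565, 0.16, -0.16]
ft_force: [0.6, -0.8, 0.7]
grip_width: 0.997
```

Call:
{"api": "apply_moves", "payload": {
  "increments": [
    {"ax":0,"ay":0,"az":0,"x":135,"y":147,"z":0,"fingers":85},
    {"ax":0,"ay":0,"az":0,"x":135,"y":147,"z":0,"fingers":85},
    {"ax":0,"ay":0,"az":0,"x":135,"y":147,"z":0,"fingers":85},
    {"ax":0,"ay":0,"az":0,"x":135,"y":147,"z":0,"fingers":85},
    {"ax":0,"ay":0,"az":0,"x":135,"y":147,"z":0,"fingers":85},
    {"ax":0,"ay":0,"az":0,"x":135,"y":147,"z":0,"fingers":45},
    {"ax":0,"ay":0,"az":0,"x":135,"y":147,"z":0,"fingers":45}
  ]
}}

```text
clock: 1.65
position: [0.5777, -0.1605, 0.2035]
orientation: [-1.565, 0.165, -0.163]
ft_force: [0.1, -0.2, -0.9]
grip_width: 0.685
```

```bash
python3 - <<'E'
from h import *
c=cam('wrist'); s=arm.read_state(); print(s['position'],s['grip_width'])
P=cloud(c); K=(.586,-.152)
m=(np.hypot(P[...,0]-K[0],P[...,1]-K[1])<.035)&(P[...,2]>.1)&(P[...,2]<.13)
Q=P[m]; print(m.sum())
if m.sum()>10:
    print(cv2.minAreaRect((Q[:,:2]*1000).astype(np.float32)),np.percentile(Q[:,2],[5,50,95]))
v,u=np.nonzero(m); print(u.min(),u.max(),v.min(),v.max())
l=m&(c['img'].min(-1)>140); print('line',l.sum(),P[l].mean(0) if l.any() else '')
save(c,'w1.png')
E
```

```text
[ 0.57758995 -0.16091098  0.20366837] 0.5958600065854455
1055
((585.5416870117188, -152.42652893066406), (49.60065841674805, 13.919593811035156), 77.95316314697266) [0.11069404 0.11243969 0.1138925 ]
257 274 146 207
line 0
```

View pics/w1.png

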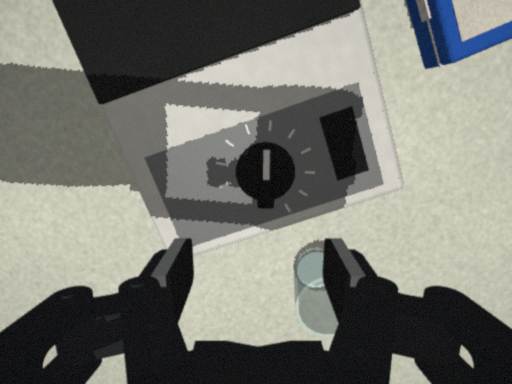

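The wrist picture shows the knob at px (265,172), with its white line pointing up the image. Depth puts the bar's centre at (585.5,-152.4) mm, its axis at 78° and its top at 112.5 mm. This agrees with the other views, so I'm descending.

Call:
{"api": "apply_moves", "payload": {
  "increments": [
    {"ax":0,"ay":0,"az":0,"x":7,"y":7.5,"z":0,"fingers":45},
    {"ax":0,"ay":0,"az":0,"x":7,"y":7.5,"z":-40,"fingers":45},
    {"ax":0,"ay":0,"az":0,"x":7,"y":7.5,"z":-70,"fingers":45},
    {"ax":0,"ay":0,"az":0,"x":7,"y":7.5,"z":-95,"fingers":45},
    {"ax":0,"ay":0,"az":0,"x":7,"y":7.5,"z":-105,"fingers":45},
    {"ax":0,"ay":0,"az":0,"x":7,"y":7.5,"z":-105,"fingers":45},
    {"ax":0,"ay":0,"az":0,"x":7,"y":7.5,"z":-105,"fingers":45}
  ]
}}

```text
clock: 2.4
position: [0.5862, -0.153, 0.0999]
orientation: [-1.565, 0.163, -0.165]
ft_force: [-0.0, -0.3, 0.2]
grip_width: 0.526
```

```bash
python3 - <<'E'
from h import *
s=arm.read_state(); print(s['position'],s['orientation'],s['grip_width'],s['ft_force'],s['torque'])
M=R.from_rotvec(s['orientation']).as_matrix(); print(np.degrees(np.arctan2(M[1,0],M[0,0])))
E
```

```text
[ 0.58620627 -0.15297837  0.09993517] [-1.56470405  0.1634399  -0.16549689] 0.5262208131932294 [-0.0298117  -0.31503051  0.21992316] [ 0.02280739 -0.0090765  -0.06348214]
-12.001853822360923
```

Call:
{"api": "apply_moves", "payload": {
  "increments": [
    {"ax":0,"ay":0,"az":0,"x":-0.5,"y":0.5,"z":-12,"fingers":45},
    {"ax":0,"ay":0,"az":0,"x":-0.5,"y":0.5,"z":-12,"fingers":45},
    {"ax":0,"ay":0,"az":0,"x":-0.5,"y":0.5,"z":-12,"fingers":5},
    {"ax":0,"ay":0,"az":0,"x":-0.5,"y":0.5,"z":-12,"fingers":5},
    {"ax":0,"ay":0,"az":0,"x":-0.5,"y":0.5,"z":-12,"fingers":5},
    {"ax":0,"ay":0,"az":0,"x":-0.5,"y":0.5,"z":-12,"fingers":5},
    {"ax":0,"ay":0,"az":0,"x":-0.5,"y":0.5,"z":-12,"fingers":5},
    {"ax":0,"ay":0,"az":0,"x":-0.5,"y":0.5,"z":-12,"fingers":5}
  ]
}}

```text
clock: 3.2
position: [0.585, -0.1521, 0.0869]
orientation: [-1.565, 0.164, -0.164]
ft_force: [0.6, -0.3, -0.1]
grip_width: 0.059
```

The opening reads 5 mm, which is less than the 14 mm bar, so I need a look.

```bash
python3 - <<'E'
from h import *
s=arm.read_state(); print(s['position'],s['grip_width'],s['ft_force'],s['torque'])
c=cam('wrist'); d=cam('side')
a=c['img'][:,:,::-1]; b=cv2.resize(d['img'][200:320,240:400,::-1],(512,384),interpolation=cv2.INTER_CUBIC)
cv2.imwrite('pics/w2.png',cv2.resize(np.hstack([a,b]),(800,300)))
E
```

```text
[ 0.58501487 -0.15213951  0.08693942] 0.058775041664299525 [ 0.64402891 -0.25253096 -0.07743231] [ 0.00357308 -0.00774971  0.03836338]
```

View pics/w2.png

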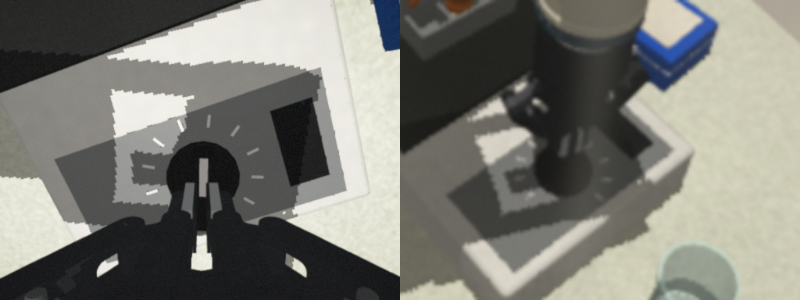

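The wrist picture shows the pads straddling the bar at px (203,180), with no visible gap to it. I'll command fully shut to learn whether it is really held.

Call:
{"api": "apply_moves", "payload": {
  "increments": [
    {"ax":0,"ay":0,"az":0,"x":0,"y":0,"z":0,"fingers":0},
    {"ax":0,"ay":0,"az":0,"x":0,"y":0,"z":0,"fingers":0},
    {"ax":0,"ay":0,"az":0,"x":0,"y":0,"z":0,"fingers":0}
  ]
}}

```text
clock: 3.6
position: [0.585, -0.1521, 0.0869]
orientation: [-1.565, 0.164, -0.164]
ft_force: [1.3, -0.1, 0.1]
grip_width: -0.0
```

Call:
{"api": "apply_moves", "payload": {
  "increments": [
    {"ax":0,"ay":0,"az":0.07,"x":0,"y":0,"z":0,"fingers":0},
    {"ax":0,"ay":0,"az":0.18,"x":0,"y":0,"z":0,"fingers":0},
    {"ax":0,"ay":0,"az":0.3,"x":0,"y":0,"z":0,"fingers":0},
    {"ax":0,"ay":0,"az":0.35,"x":0,"y":0,"z":0,"fingers":0},
    {"ax":0,"ay":0,"az":0.35,"x":0,"y":0,"z":0,"fingers":0}
  ]
}}

```text
clock: 4.1
position: [0.585, -0.1521, 0.0869]
orientation: [-1.568, -0.111, 0.111]
ft_force: [-0.6, 0.0, -0.2]
grip_width: -0.005
```

```bash
python3 - <<'E'
from h import *
s=arm.read_state(); print(s['position'],s['grip_width'],s['ft_force'],s['torque'])
c=cam('wrist'); save(c,'w3.png',(150,150,370,384),2.5)
E
```

```text
[ 0.58498024 -0.15209112  0.08687146] -0.005161618423414802 [-0.5539078   0.01418537 -0.24536779] [ 0.03854506  0.03635498 -0.02122027]
```

View pics/w3.png

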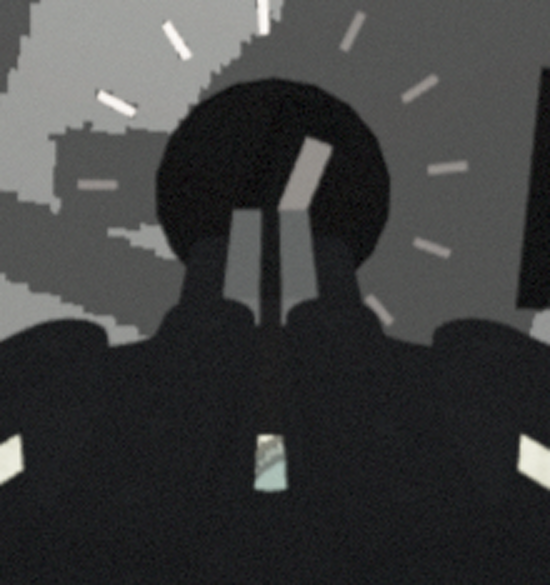

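The picture shows the pads shut above the bar: its white line (px ~(305,170) in the crop) kept its heading while the hand turned. So the fingertips are higher than the stated TCP implies. I'll measure where they are in the tool frame.

```bash
python3 - <<'E'
from h import *
s=arm.read_state(); c=cam('wrist'); P=cloud(c)
W=R.from_rotvec(s['orientation']); 
for (u,v) in [(248,236),(248,245),(248,255),(268,236),(268,250),(275,212),(240,195),(205,300),(248,275)]:
    p=P[v,u]; print((u,v),c['d'][v,u].round(4),(p*1000).round(1),'tool',(W.inv().apply(p-s['position'])*1000).round(1))
t=cam('side'); Q=cloud(t); q=(Q-s['position'])
m=(np.hypot(q[...,0],q[...,1])<.03)&(Q[...,2]>.1)&(Q[...,2]<.2)
z=Q[m][:,2]; print(np.histogram(z,20))
E
```

```text
(248, 236) 0.1448 [ 579.  -141.6  124.4] tool [ -4.5 -37.6  11.3]
(248, 245) 0.1345 [ 579.2 -141.2  135. ] tool [ -4.2 -48.1  11.6]
(248, 255) 0.1268 [ 579.5 -141.7  143.1] tool [ -3.9 -56.3  11. ]
(268, 236) 0.1445 [ 587.5 -140.2  124.7] tool [  4.2 -37.9  11.4]
(268, 250) 0.1302 [ 587.1 -140.2  139.5] tool [  3.8 -52.7  11.5]
(275, 212) 0.153 [ 589.9 -132.4  113.9] tool [  7.7 -27.1  18.8]
(240, 195) 0.1822 [ 572.5 -134.8   83.7] tool [-9.9  3.1 18.9]
(205, 300) 0.0858 [ 568.8 -136.7  183.8] tool [-13.8 -97.   17.5]
(248, 275) 0.1082 [ 579.8 -139.9  161.9] tool [ -3.4 -75.1  12.8]
(array([18, 15, 47, 11,  4, 12, 12, 13, 11,  9,  9,  4, 15, 20, 49, 18, 10,
       20, 17, 18]), array([0.10014796, 0.10513871, 0.11012947, 0.11512023, 0.12011098,
       0.12510174, 0.13009249, 0.13508325, 0.14007401, 0.14506476,
       0.15005552, 0.15504627, 0.16003703, 0.16502778, 0.17001854,
       0.1750093 , 0.18000005, 0.18499081, 0.18998156, 0.19497232,
       0.19996308]))
```

Depth puts the real fingertips at tool y ≈ -36 mm, about 36 mm short of the stated TCP. They shut at z ≈ 123 mm, above the 113 mm bar, and nothing was touched. I'll treat "tip = TCP + 36 mm", turn back, open and go lower in steps.

Call:
{"api": "apply_moves", "payload": {
  "increments": [
    {"ax":0,"ay":0,"az":-0.12,"x":0,"y":0,"z":0,"fingers":45},
    {"ax":0,"ay":0,"az":-0.24,"x":0,"y":0,"z":0,"fingers":45},
    {"ax":0,"ay":0,"az":-0.35,"x":0,"y":0,"z":0,"fingers":45},
    {"ax":0,"ay":0,"az":-0.35,"x":0.5,"y":0,"z":0,"fingers":45},
    {"ax":0,"ay":0,"az":-0.35,"x":0.5,"y":0,"z":-10,"fingers":45},
    {"ax":0,"ay":0,"az":-0.35,"x":0.5,"y":0,"z":-18,"fingers":45},
    {"ax":0,"ay":0,"az":-0.35,"x":0.5,"y":0,"z":-25,"fingers":45},
    {"ax":0,"ay":0,"az":-0.35,"x":0.5,"y":0,"z":-25,"fingers":45}
  ]
}}

```text
clock: 5.05
position: [0.5844, -0.1518, 0.0602]
orientation: [-1.564, 0.166, -0.162]
ft_force: [0.4, 0.7, 0.3]
grip_width: 0.527
```

```bash
python3 - <<'E'
from h import *
s=arm.read_state(); print(s['position'],s['grip_width'],s['ft_force'])
c=cam('wrist'); P=cloud(c); W=R.from_rotvec(s['orientation'])
T=W.inv().apply((P-s['position']).reshape(-1,3)).reshape(P.shape)*1000
# finger pixels: profile per side of lowest finger point (largest tool y) with |x| 15..40, tool z<16
for sg in (-1,1):
    m=(sg*T[...,0]>12)&(sg*T[...,0]<55)&(T[...,2]<20)&(T[...,2]>-5)&(T[...,1]<-25)&(c['d']>0)
    q=T[m]; i=np.argsort(-q[:,1])[:5]; print(sg,m.sum(),q[i].round(1).tolist())
save(c,'w4.png',(100,130,420,384),2)
E
```

```text
[ 0.5843605  -0.151826    0.06022514] 0.5274921353963344 [0.40152946 0.6911653  0.26704812]
-1 15623 [[-23.0, -31.9, 4.0], [-23.0, -32.0, 2.6], [-22.9, -32.2, 3.7], [-22.9, -32.8, 1.5], [-22.9, -32.8, 2.0]]
1 15548 [[16.5, -25.0, 6.2], [21.9, -25.1, 1.0], [22.8, -25.1, 3.1], [14.6, -25.1, 6.7], [16.6, -25.3, -0.9]]
```

View pics/w4.png

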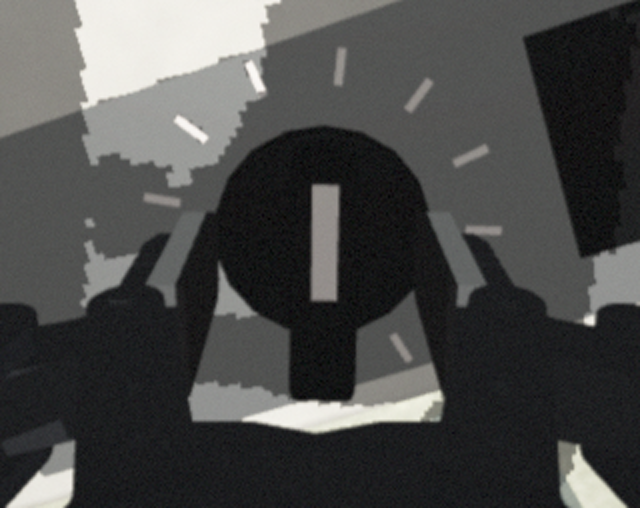

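The bar now sits between the open pads, with the white line at crop px (325,240) and the pads at (198,250) and (440,250). I'm going down 8 mm more and closing.

Call:
{"api": "apply_moves", "payload": {
  "increments": [
    {"ax":0,"ay":0,"az":0,"x":1,"y":0,"z":-8,"fingers":45},
    {"ax":0,"ay":0,"az":0,"x":1,"y":0,"z":-8,"fingers":45},
    {"ax":0,"ay":0,"az":0,"x":1,"y":0,"z":-8,"fingers":0},
    {"ax":0,"ay":0,"az":0,"x":1,"y":0,"z":-8,"fingers":0},
    {"ax":0,"ay":0,"az":0,"x":1,"y":0,"z":-8,"fingers":0},
    {"ax":0,"ay":0,"az":0,"x":1,"y":0,"z":-8,"fingers":0},
    {"ax":0,"ay":0,"az":0,"x":1,"y":0,"z":-8,"fingers":0}
  ]
}}

```text
clock: 5.8
position: [0.5861, -0.1521, 0.0542]
orientation: [-1.565, 0.164, -0.164]
ft_force: [-3.7, 0.0, 5.7]
grip_width: 0.152
```

The bar is held (13 mm), with light force only. Turning anticlockwise.

Call:
{"api": "apply_moves", "payload": {
  "increments": [
    {"ax":0,"ay":0,"az":0.05,"x":0,"y":0,"z":1.5,"fingers":0},
    {"ax":0,"ay":0,"az":0.17,"x":-0.5,"y":0,"z":1.5,"fingers":0},
    {"ax":0,"ay":0,"az":0.3,"x":-0.5,"y":0,"z":1.5,"fingers":0},
    {"ax":0,"ay":0,"az":0.43,"x":-0.5,"y":0,"z":1.5,"fingers":0},
    {"ax":0,"ay":0,"az":0.56,"x":-0.5,"y":0,"z":1.5,"fingers":0},
    {"ax":0,"ay":0,"az":0.69,"x":-0.5,"y":0,"z":1.5,"fingers":0},
    {"ax":0,"ay":0,"az":0.82,"x":-0.5,"y":0,"z":1.5,"fingers":0},
    {"ax":0,"ay":0,"az":0.95,"x":-0.5,"y":0,"z":1.5,"fingers":0}
  ]
}}

```text
clock: 6.6
position: [0.5848, -0.1523, 0.0543]
orientation: [-1.49, -0.582, 0.585]
ft_force: [-3.2, -1.7, -4.9]
grip_width: 0.15
```

Call:
{"api": "apply_moves", "payload": {
  "increments": [
    {"ax":0,"ay":0,"az":0.13,"x":0,"y":0,"z":0,"fingers":0},
    {"ax":0,"ay":0,"az":0.26,"x":0,"y":0,"z":0,"fingers":0},
    {"ax":0,"ay":0,"az":0.39,"x":0,"y":0,"z":0,"fingers":0},
    {"ax":0,"ay":0,"az":0.52,"x":0,"y":0,"z":0,"fingers":0},
    {"ax":0,"ay":0,"az":0.65,"x":0,"y":0,"z":0,"fingers":0},
    {"ax":0,"ay":0,"az":0.75,"x":0,"y":0,"z":0,"fingers":0},
    {"ax":0,"ay":0,"az":0.82,"x":0,"y":0,"z":0,"fingers":0},
    {"ax":0,"ay":0,"az":0.82,"x":0,"y":0,"z":0,"fingers":0}
  ]
}}

```text
clock: 7.4
position: [0.5842, -0.1533, 0.0543]
orientation: [-1.211, -1.201, 1.207]
ft_force: [-4.8, -7.5, -5.7]
grip_width: 0.151
```

```bash
cat > st.py <<'E'
from h import *
s=arm.read_state(); M=R.from_rotvec(s['orientation']).as_matrix()
print(s['clock'],(s['position']*1000).round(1),'head',np.degrees(np.arctan2(M[1,0],M[0,0])).round(1),s['grip_width'].round(3),'F',s['ft_force'].round(1),'M',s['torque'].round(2),'q6',s['q'][5].round(2),'ydown',M[:,1].round(3))
E
python3 st.py
```

```text
Traceback (most recent call last):
  File "st.py", line 3, in <module>
    print(s['clock'],(s['position']*1000).round(1),'head',np.degrees(np.arctan2(M[1,0],M[0,0])).round(1),s['grip_width'].round(3),'F',s['ft_force'].round(1),'M',s['torque'].round(2),'q6',s['q'][5].round(2),'ydown',M[:,1].round(3))
                                                                                                         ^^^^^^^^^^^^^^^^^^^^^
AttributeError: 'float' object has no attribute 'round'
```

```bash
sed -i "s/s\['grip_width'\].round(3)/round(s['grip_width'],3)/" st.py; python3 st.py
```

```text
7.4 [ 584.2 -153.3   54.3] head 89.6 0.151 F [-4.8 -7.5 -5.7] M [-1.24  0.62  0.01] q6 -1.82 ydown [-0.003 -0.001 -1.   ]
```

Call:
{"api": "apply_moves", "payload": {
  "increments": [
    {"ax":0,"ay":0,"az":0.03,"x":0.5,"y":0.8,"z":0,"fingers":0},
    {"ax":0,"ay":0,"az":0.06,"x":0.5,"y":0.8,"z":0,"fingers":0},
    {"ax":0,"ay":0,"az":0.09,"x":0.5,"y":0.8,"z":0,"fingers":0},
    {"ax":0,"ay":0,"az":0.11,"x":0.5,"y":0.8,"z":0,"fingers":0},
    {"ax":0,"ay":0,"az":0.11,"x":0.5,"y":0.8,"z":0,"fingers":0}
  ]
}}

```text
clock: 7.9
position: [0.5843, -0.1534, 0.0543]
orientation: [-1.158, -1.28, 1.287]
ft_force: [-6.6, -12.6, -4.2]
grip_width: 0.152
```

```bash
python3 st.py
```

```text
7.9 [ 584.3 -153.4   54.3] head 95.8 0.152 F [ -6.6 -12.6  -4.2] M [-2.04  1.01  0.07] q6 -1.93 ydown [-0.004 -0.003 -1.   ]
```

Call:
{"api": "apply_moves", "payload": {
  "increments": [
    {"ax":0,"ay":0,"az":0.02,"x":0,"y":0,"z":0,"fingers":0},
    {"ax":0,"ay":0,"az":0.04,"x":0,"y":0,"z":0,"fingers":0},
    {"ax":0,"ay":0,"az":0.04,"x":0,"y":0,"z":0,"fingers":0}
  ]
}}

```text
clock: 8.2
position: [0.5843, -0.1534, 0.0543]
orientation: [-1.138, -1.308, 1.315]
ft_force: [-6.7, -12.4, -4.9]
grip_width: 0.154
```

```bash
python3 st.py
```

```text
8.2 [ 584.3 -153.4   54.3] head 98.0 0.154 F [ -6.7 -12.4  -4.9] M [-2.1  1.1 -0.7] q6 -1.97 ydown [-0.004 -0.002 -1.   ]
```

The stop is felt at heading about 97°, where the moment about z jumps to -0.7 N m. I'll relieve the side load, open, lift and check.

Call:
{"api": "apply_moves", "payload": {
  "increments": [
    {"ax":0,"ay":0,"az":0.01,"x":-0.7,"y":-1.3,"z":0,"fingers":0},
    {"ax":0,"ay":0,"az":0.01,"x":-0.7,"y":-1.3,"z":0,"fingers":0},
    {"ax":0,"ay":0,"az":0,"x":-0.7,"y":-1.3,"z":0,"fingers":40},
    {"ax":0,"ay":0,"az":0,"x":-0.7,"y":-1.3,"z":0,"fingers":40},
    {"ax":0,"ay":0,"az":0,"x":-0.7,"y":-1.3,"z":0,"fingers":60},
    {"ax":0,"ay":0,"az":0,"x":-0.7,"y":-1.3,"z":40,"fingers":60},
    {"ax":0,"ay":0,"az":0,"x":-0.7,"y":-1.3,"z":80,"fingers":60},
    {"ax":0,"ay":0,"az":0,"x":-0.7,"y":-1.3,"z":120,"fingers":60}
  ]
}}

```text
clock: 9.0
position: [0.5859, -0.1523, 0.1769]
orientation: [-1.139, -1.312, 1.312]
ft_force: [0.8, 0.5, 0.4]
grip_width: 0.696
```

```bash
python3 st.py; python3 - <<'E'
from h import *
c=cam('wrist'); P=cloud(c); K=(.5855,-.1524)
m=(np.hypot(P[...,0]-K[0],P[...,1]-K[1])<.035)&(P[...,2]>.1)&(P[...,2]<.13)
print(cv2.minAreaRect((P[m][:,:2]*1000).astype(np.float32)))
g=c['img'].min(-1); l=m&(g>80); print('line',l.sum(),P[l].mean(0) if l.any() else g[m].max())
s=cam('side'); Q=cloud(s)
# shaker yaw from platform in side view (colour-dark, z~.095)
C=(.559,.054); hs=s['img'].max(-1)
p=(np.hypot(Q[...,0]-C[0],Q[...,1]-C[1])<.17)&(abs(Q[...,2]-.096)<.008)&(hs<50)
print(cv2.minAreaRect((Q[p][:,:2]*1000).astype(np.float32)))
a=c['img'][:,:,::-1]; b=cv2.resize(s['img'][150:330,180:420,::-1],(512,384),interpolation=cv2.INTER_CUBIC)
cv2.imwrite('pics/w5.png',cv2.resize(np.hstack([a,b]),(800,300)))
E
```

```text
9.0 [ 585.9 -152.3  176.9] head 98.1 0.696 F [0.8 0.5 0.4] M [ 0.04 -0.02  0.01] q6 -1.97 ydown [ 0.  0. -1.]
((584.785888671875, -153.3310089111328), (49.715309143066406, 13.876680374145508), 7.551229476928711)
line 260 [ 0.57267182 -0.15491891  0.1131646 ]
((558.6261596679688, 52.961265563964844), (216.77674865722656, 215.44784545898438), 6.7720866203308105)
```

View pics/w5.png

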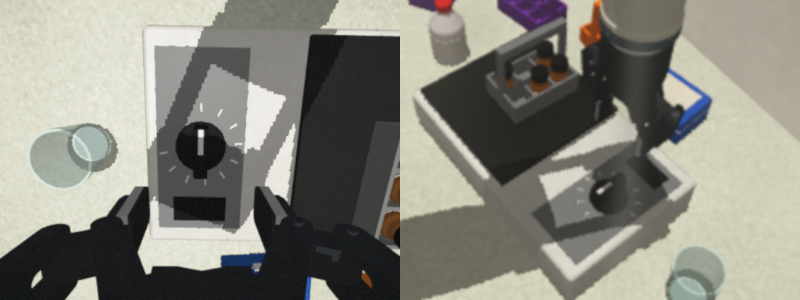

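The picture shows the white line pointing up the wrist image, towards the shaker's front and parallel to its edge. The bar is at 187.5° against a shaker front of 186.8°, so the knob is off. Next is the carrier: up first, then over.

Call:
{"api": "apply_moves", "payload": {
  "increments": [
    {"ax":0,"ay":0,"az":0,"x":0,"y":0,"z":45,"fingers":60},
    {"ax":0,"ay":0,"az":-0.054,"x":0,"y":0,"z":75,"fingers":60},
    {"ax":0,"ay":0,"az":-0.054,"x":0,"y":45,"z":75,"fingers":60},
    {"ax":0,"ay":0,"az":-0.054,"x":0,"y":90,"z":75,"fingers":60},
    {"ax":0,"ay":0,"az":-0.054,"x":0,"y":140,"z":75,"fingers":60},
    {"ax":0,"ay":0,"az":-0.054,"x":0,"y":185,"z":75,"fingers":60},
    {"ax":0,"ay":0,"az":-0.054,"x":0,"y":210,"z":75,"fingers":60},
    {"ax":0,"ay":0,"az":-0.054,"x":0,"y":210,"z":75,"fingers":60}
  ]
}}

```text
clock: 9.9
position: [0.5856, 0.0608, 0.2501]
orientation: [-1.165, -1.276, 1.274]
ft_force: [-0.6, -0.5, 0.2]
grip_width: 0.704
```

```bash
python3 st.py; python3 - <<'E'
from h import *
c=cam('wrist'); P=cloud(c); K=(.587,.058)
m=(np.hypot(P[...,0]-K[0],P[...,1]-K[1])<.07)&(P[...,2]>.205)&(P[...,2]<.225)
print(m.sum(),cv2.minAreaRect((P[m][:,:2]*1000).astype(np.float32)),np.percentile(P[m][:,2],[5,50,95]))
save(c,'w6.png')
E
```

```text
9.9 [585.6  60.8 250.1] head 95.2 0.704 F [-0.6 -0.5  0.2] M [ 0.03  0.   -0.03] q6 -1.56 ydown [ 0.     0.001 -1.   ]
3668 ((586.857177734375, 57.385833740234375), (116.97761535644531, 14.045199394226074), 4.892247200012207) [0.21410694 0.21546877 0.21656072]
```

View pics/w6.png

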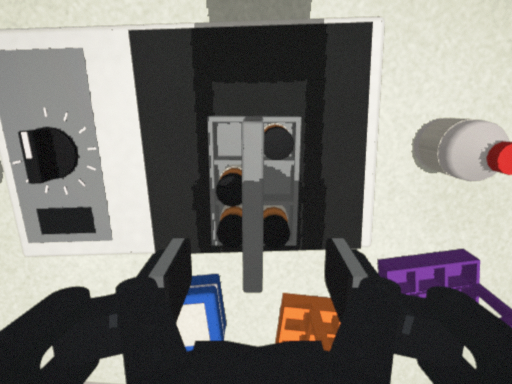

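The wrist picture shows the handle at px (252,200) between the open pads, with four vials in place and three of them weighted towards +x. The measured handle centre is (587,57.4), yaw 4.9°, top 215.5 mm. I'll grip 3 mm towards +x, with the tips at about 187 mm.

Call:
{"api": "apply_moves", "payload": {
  "increments": [
    {"ax":0,"ay":0,"az":0,"x":4,"y":-3,"z":0,"fingers":60},
    {"ax":0,"ay":0,"az":0,"x":4,"y":-3,"z":-35,"fingers":60},
    {"ax":0,"ay":0,"az":0,"x":4,"y":-3,"z":-65,"fingers":60},
    {"ax":0,"ay":0,"az":0,"x":4,"y":-3,"z":-85,"fingers":60},
    {"ax":0,"ay":0,"az":0,"x":4,"y":-3,"z":-99,"fingers":60},
    {"ax":0,"ay":0,"az":0,"x":4,"y":-3,"z":-99,"fingers":60},
    {"ax":0,"ay":0,"az":0,"x":4,"y":-3,"z":-99,"fingers":40}
  ]
}}

```text
clock: 10.65
position: [0.5904, 0.0537, 0.1519]
orientation: [-1.168, -1.272, 1.272]
ft_force: [-0.2, 0.2, -0.6]
grip_width: 0.55
```

```bash
python3 st.py
```

```text
10.65 [590.4  53.7 151.9] head 94.9 0.55 F [-0.2  0.2 -0.6] M [ 0.   -0.02 -0.03] q6 -1.57 ydown [ 0.001 -0.    -1.   ]
```

Call:
{"api": "apply_moves", "payload": {
  "increments": [
    {"ax":0,"ay":0,"az":0,"x":0,"y":4,"z":0,"fingers":40},
    {"ax":0,"ay":0,"az":0,"x":0,"y":4,"z":0,"fingers":25},
    {"ax":0,"ay":0,"az":0,"x":0,"y":4,"z":0,"fingers":19},
    {"ax":0,"ay":0,"az":0,"x":0,"y":4,"z":0,"fingers":10},
    {"ax":0,"ay":0,"az":0,"x":0,"y":4,"z":0,"fingers":0},
    {"ax":0,"ay":0,"az":0,"x":0,"y":4,"z":0,"fingers":0},
    {"ax":0,"ay":0,"az":0,"x":0,"y":4,"z":0,"fingers":0},
    {"ax":0,"ay":0,"az":0,"x":0,"y":4,"z":0,"fingers":0}
  ]
}}

```text
clock: 11.45
position: [0.5903, 0.0581, 0.152]
orientation: [-1.168, -1.273, 1.272]
ft_force: [-0.2, -2.3, 5.7]
grip_width: 0.159
```

```bash
python3 st.py
```

```text
11.45 [590.3  58.1 152. ] head 94.9 0.159 F [-0.2 -2.3  5.7] M [-0.33 -0.05  0.05] q6 -1.56 ydown [ 0.001 -0.    -1.   ]
```

Call:
{"api": "apply_moves", "payload": {
  "increments": [
    {"ax":0,"ay":0,"az":0,"x":0,"y":0,"z":2,"fingers":0},
    {"ax":0,"ay":0,"az":0,"x":0,"y":0,"z":5,"fingers":0},
    {"ax":0,"ay":0,"az":0,"x":0,"y":0,"z":10,"fingers":0},
    {"ax":0,"ay":0,"az":0,"x":0,"y":0,"z":15,"fingers":0},
    {"ax":0,"ay":0,"az":0,"x":0,"y":0,"z":20,"fingers":0},
    {"ax":0,"ay":0,"az":0,"x":0,"y":0,"z":20,"fingers":0}
  ]
}}

```text
clock: 12.05
position: [0.5903, 0.0585, 0.1723]
orientation: [-1.168, -1.274, 1.272]
ft_force: [0.6, 0.5, -3.7]
grip_width: 0.153
```

```bash
cat > lvl.py <<'E'
from h import *
for n in ('wrist','side'):
    c=cam(n); s=arm.read_state(); P=cloud(c); z=s['position'][2]+.063
    m=(np.hypot(P[...,0]-.587,P[...,1]-.058)<.07)&(abs(P[...,2]-z)<.012)&(abs(P[...,1]-.058-(P[...,0]-.587)*.087)<.008)&(abs(P[...,0]-.589)>.02)
    Q=P[m]; print(n,m.sum())
    if m.sum()>30:
        A=np.c_[Q[:,0]-.587,np.ones(len(Q))]
        k=np.linalg.lstsq(A,Q[:,2],rcond=None)[0]; print('tilt along x deg',np.degrees(np.arctan(k[0])).round(2),'z',k[1].round(4),'x range',Q[:,0].min(),Q[:,0].max())
E
python3 st.py; python3 lvl.py
```

```text
12.05 [590.3  58.5 172.3] head 94.9 0.153 F [ 0.6  0.5 -3.7] M [ 0.   -0.05  0.04] q6 -1.56 ydown [ 0.001  0.    -1.   ]
wrist 5164
tilt along x deg 0.24 z 0.2359 x range 0.5283720019024155 0.6141132927422883
side 144
tilt along x deg -1.21 z 0.2326 x range 0.5279479997807959 0.6432657738196543
```

The carrier is carried (3.7 N) and level. Lifting the remaining 80 mm.

Call:
{"api": "apply_moves", "payload": {
  "increments": [
    {"ax":0,"ay":0,"az":0,"x":0,"y":0,"z":6,"fingers":0},
    {"ax":0,"ay":0,"az":0,"x":0,"y":0,"z":18,"fingers":0},
    {"ax":0,"ay":0,"az":0,"x":0,"y":0,"z":32,"fingers":0},
    {"ax":0,"ay":0,"az":0,"x":0,"y":0,"z":48,"fingers":0},
    {"ax":0,"ay":0,"az":0,"x":0,"y":0,"z":64,"fingers":0},
    {"ax":0,"ay":0,"az":0,"x":0,"y":0,"z":75,"fingers":0},
    {"ax":0,"ay":0,"az":0,"x":0,"y":0,"z":80,"fingers":0},
    {"ax":0,"ay":0,"az":0,"x":0,"y":0,"z":80,"fingers":0}
  ]
}}

```text
clock: 12.95
position: [0.5902, 0.0584, 0.2524]
orientation: [-1.168, -1.274, 1.272]
ft_force: [0.2, 0.0, -4.5]
grip_width: 0.155
```

Call:
{"api": "apply_moves", "payload": {
  "increments": [
    {"ax":0,"ay":0,"az":0,"x":0,"y":0,"z":0,"fingers":0},
    {"ax":0,"ay":0,"az":0,"x":0,"y":0,"z":0,"fingers":0},
    {"ax":0,"ay":0,"az":0,"x":0,"y":0,"z":0,"fingers":0},
    {"ax":0,"ay":0,"az":0,"x":0,"y":0,"z":0,"fingers":0}
  ]
}}

```text
clock: 13.35
position: [0.5896, 0.0584, 0.2509]
orientation: [-1.167, -1.272, 1.273]
ft_force: [1.2, 0.4, -4.0]
grip_width: 0.156
```

```bash
python3 st.py; python3 lvl.py; python3 - <<'E'
from h import *
c=cam('wrist'); s=cam('side')
P=cloud(c); m=(np.hypot(P[...,0]-.585,P[...,1]+.153)<.035)&(P[...,2]>.1)&(P[...,2]<.13)
if m.sum()>20: print('knob',m.sum(),cv2.minAreaRect((P[m][:,:2]*1000).astype(np.float32)))
a=c['img'][:,:,::-1]; b=cv2.resize(s['img'][110:350,140:460,::-1],(512,384),interpolation=cv2.INTER_CUBIC)
cv2.imwrite('pics/w7.png',cv2.resize(np.hstack([a,b]),(800,300)))
E
```

```text
13.35 [589.6  58.4 250.9] head 94.9 0.156 F [ 1.2  0.4 -4. ] M [-0.    0.02 -0.01] q6 -1.56 ydown [-0.001 -0.    -1.   ]
wrist 5170
tilt along x deg 0.12 z 0.3145 x range 0.527765960917138 0.6131882151361457
side 181
tilt along x deg -2.67 z 0.3104 x range 0.5280829504632003 0.6458134595267666
knob 1168 ((584.8350830078125, -153.08421325683594), (49.858524322509766, 15.48350715637207), 6.835789203643799)
```

View pics/w7.png

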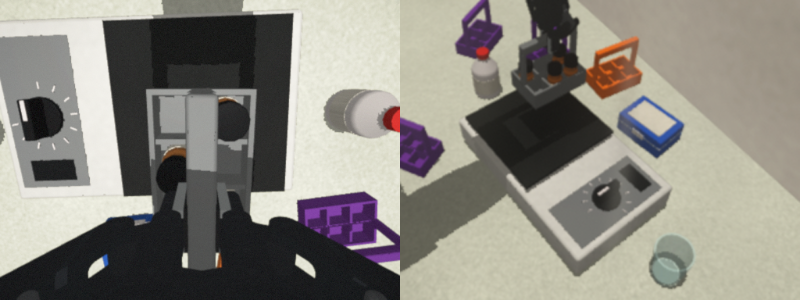

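The side view shows the carrier hanging clear of the platform, with the vials inside and the bystanders in place. The wrist view shows the knob line still pointing to the front. Handing in.

```bash
python3 -c "
from bench import arm
print(arm.hand_in())"; python3 st.py
```

```text
the job is handed in; nothing more can be done
None
the job is handed in; nothing more can be done
```

The shaker is off, and the carrier is held about 10 cm above the platform. The job was handed in at about 13.5 s on the robot's clock.

- **Knob:** I turned it anticlockwise until I felt the end stop, where the moment about z jumped to -0.7 N m. After the lift its bar measured 186.8°, and the shaker's front is at about 186.8°.
- **Lift:** the handle top rose from 215.5 to 314.5 mm, about 99 mm straight up. The load was a steady 4 N or so and the tool stayed vertical.
- **Level:** the wrist view gave 0.1° of tilt along the handle. The side view gave -2.7°, which disagrees. It came from only 181 pixels, some of them probably on the handle's side face, so I trusted the wrist view.
- **Vials:** all four were visible before the grasp. In the last pictures the fingers hid some of them, so I did not see all four at the end. The steady load fits none being lost.
- **Bystanders:** the bottle, beaker and tip box looked unmoved in the last side picture. I did not measure their positions.
- **First knob grasp missed:** the fingertips sit about 36 mm behind the stated TCP. The fingers shut above the bar without touching it. I measured the offset and used it for both grasps.

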